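# Tuck the filter box flap under its lip

### The job

Close the filter box: with your fingertips fold its open flap over onto the deck, then, pressing it down, push the flap by its rib towards the lip until it is home, so that its edge stays tucked well beneath the retaining lip when you let go. Do not pick up the box or shove it about, and leave everything else on the table where it is.

Things in the scene. Friction and masses are not known exactly. Their poses are not given: they have to be found in the camera images.
- filter_box: Loose plastic filter box, 110 x 110 mm and 42 mm high to its flat deck, about 0.7 kg. Origin at the centre of its underside; z up. The flap's hinge is along its +y edge (parallel to its x) and the retaining lip along its -y edge, so the flap folds over towards the box's -y. The deck has a 78 x 71 mm opening for filters.
- flap_hinge (a joint): Angle of the flap in rad: 0 = folded down flat on the deck, 1.57 = standing upright, up to 2.1 = leaning back past the hinge, away from the lip. Starts open. A weak spring in the hinge raises the flap again to about upright or beyond whenever it is let go untucked (about 1 N at the rib holds it down).
- flap_slide (a joint): How far the flap has been slid on its slotted hinge, in m, outward from the hinge (towards the lip once folded down): 0 = drawn in, 0.016 = stop. It moves with about 1.5 N of friction and stays where left. At 0 the folded flap's edge is 5 mm short of the lip and swings past it freely; beyond 0.004 it would land on top of the lip; at 0.016 its edge is 11 mm under the lip.
- hinge_line (a point): Middle of the hinge axis: box frame x 0, y +44 mm, z 42.5 mm (0.5 mm above the deck).
- lip_edge (a point): Middle of the free lower edge of the fixed lip: box frame x 0, y -37 mm, z 50 mm. The lip is 80 mm long in x, 4 mm thick, its top 54 mm above the table; it juts over the deck from y -53 to y -37 mm with an 8 mm high space beneath, closed at the back.
- flap_edge (a point): Middle of the flap's free edge, half-way through its thickness, 76 mm from the hinge axis when slid in. The flap is a rigid plate 90 mm wide and 3 mm thick; its underside lies on a plane through the hinge axis, its top is 3 mm off that plane.
- rib_foot (a point): Foot of the finger rib, at the middle of its hinge-side face, where it meets the flap's outer face: 50 mm from the hinge axis when slid in. The rib stands 8 mm off the outer face (the top face when folded, the face away from the lip when open), is 60 mm long parallel to the hinge and 6 mm thick; from the hinge to the rib the flap is plain, so a fingertip can press there and push the rib towards the lip.
- zoom_lens: Bystander: black zoom lens on its side on a flat foot, 130 mm long along its x, 80 mm high; origin under its middle.
- cap_dish: Bystander: white ceramic dish of lens caps, 104 mm across, 28 mm high, beyond the lip side of the box; origin at the centre of its underside.
- camera_plate: Bystander: aluminium camera plate, 42 x 60 mm, 18 mm high with its screw, beside the box; origin at the centre of its underside.
- card_case: Bystander: small card case, 45 x 65 mm, 14 mm high, on the robot's side of the box; origin at the centre of its underside.
- spare_filter: Bystander: flat round filter, 68 mm across, 7 mm high, off the far hinge corner of the box; origin at the centre of its underside.
- blower: Bystander: upright rubber air blower, 64 mm across, 105 mm high; origin at the centre of its underside.
- lens_brush: Bystander: small brush, 150 mm long along its x, lying on the left, on the robot's side; origin under its middle.

How it is judged (in metres and radians):
At the end, for the whole second after the job is handed in: The flap is down (hinge under 0.09 rad) and slid at least 12 of its 16 mm, its edge at least 7 mm beneath the lip and held there with the hand away; the box stands level and at rest on the table (value of joint flap_hinge below 0.09 rad and value of joint flap_slide above 0.012 m and z of flap_edge in the frame of filter_box below 0.0505 m and height (world z) of filter_box below 0.004 m and angle between filter_box's own z axis and vertical below 0.05 rad and linear speed of filter_box below 0.01 m/s); the robot touches nothing.
It fails at once if the filter box is lifted or tipped (height (world z) of filter_box above 0.012 m or angle between filter_box's own z axis and vertical above 0.15 rad).
It fails at once if the filter box is shoved more than 20 mm (distance of filter_box from where it was at the start of the episode above 0.02 m).
It fails at once if another thing on the table is moved more than 25 mm (distance of any of zoom_lens, cap_dish, camera_plate, card_case, spare_filter, blower, lens_brush from where it was at the start of the episode above 0.025 m).
It also fails if it takes over 38 s, if anything falls off the work surface, if the arm or the gripper's body presses on something with over 40 N, if the wrist force passes 120 N, or if a joint passes its speed limit or range.

### The arm

A 6-joint arm with a two-finger parallel gripper is mounted at the origin on the work surface. World frame = base frame: x ahead of the robot, y to its left, z up, the work surface at z = 0. Lengths are in m, angles in degrees, forces in N, time in s.
With the tool pointing down it reaches from about 0.275 to 1 m from the base axis. Payload 8.4 kg.
Tool frame: the origin (TCP) lies at the very end of the fingers, on their centre line; the grasp point (between the pads) lies 19 mm behind it; z points along the fingers, x is the direction in which the jaws open and shut, and the axes are right-handed (so a half turn about z gives the same grasp; the last joint's range is limited). The gripper opens to 85 mm and grips with 20 to 120 N. Pads are 22 mm wide; open, the fingers measure 114 mm over their backs; the gripper's body (76 mm by 85 mm) begins 54 mm behind the grasp point. The pads swing forward as they close: fully open they stand 13 mm farther back than shut.
Start: joints at [73.201, 20.225, 93.587, -0, 66.188, -0.138], TCP at [0.179, 0.599, 0.231] pointing down, gripper open.
Joint ranges: [-150.9, 150.9], [-52.94, 120.26], [3.33, 152.33], [-74.26, 254.26], [0, 154.13], [-172.89, 172.89]. Speed limits (degrees/s): [127.2, 127.2, 159.86, 180, 180, 180].

### API

Orientations are given as [roll, pitch, yaw] about the fixed x, y, z axes, in that order (R = Rz(yaw) Ry(pitch) Rx(roll)).
In Python, from station import * gives the robot as it stands. The module is installed in compiled form; this text tells all that it offers.
- The arm moves only by the tool arm_command, never from a script. Its argument "increments" is a list of rows, each a list of 4 numbers: the shift along the tool's x, y, z in cm, then the turn about the tool's z in rad. In form: [[x, y, z, turn], ...]. A call has 1 to 12 rows; each row shifts and turns the commanded pose from where the row before left it, along the tool's axes as they then stand; what a row does not reach is not made up. A row lasts 1/10 s, in which the tool goes at most 50 mm and 8.59 degrees, less where a joint would pass 70% of its speed; a pose out of reach is approached as far as the arm can. A call with a gripper value outside its range is refused whole. "hand" is the gripper command: -1 is fully open, 1 is shut, values between are in proportion, set as the call begins (left out, the last holds). The fingers move at their own pace and stop on an object; "grip_force" is the grip in N (left out, the last holds). Time passes only in rows, so rows that do not move let the fingers close. It gives the time, the measured TCP pose, the force and the opening at its end, in the units of the state.
- observe(): the state, without advancing time (a new reading comes with each control period).
- grab_frame(name): name is "scene" or "top" or "wrist"; returns the picture (420x560x3 uint8, red, green, blue); there is no depth.
- camera_model(name): a dict with "camera_matrix" (3x3 intrinsics, pixels), "dist" ([k1, k2, p1, p2, k3] as OpenCV has them; the pictures are not rectified), "rvec" (rotation vector, rad) and "tvec" (3), from world to camera coordinates, as OpenCV has them; the wrist camera has in their place "hand_eye" (4x4, takes a point from camera to tool coordinates, whose origin is the TCP and whose axes are the tool frame's). Camera axes: x right, y down, z forward; pixel columns grow to the right and rows downward; lengths in m; the calibration is good to about 2 mm. A picture is of the moment at which its call begins: read the wrist's pose just before it. camera_model takes no time and is no camera call.
- sign_off(): hands the job in, once; it reports no verdict.
Trained networks look in the newest picture that a camera, given by its name, has taken for a name from the list of things; names that differ only in an ending like _2 or _b are one class to them, and where a whole thing is asked for, a point or a joint stands for the part that bears it (a point fixed in the world has none). Each returns a list of dicts, best first, with "conf" (0 to 1); they miss things now and then, are a little off and sometimes report something else, mostly with a low value. They report only what shows in the picture. A call takes as long as a camera call.
- cut_out(camera, thing): "pixels" (420x560 bool, what is visible of it) and "bbox" ([left, top, right, bottom] in pixels, round what is visible of it).
The state is a dict: "t": time; "qpos": joint angles; "joint_vel": joint speeds; "tau": joint torques, N m; "eef_pos": TCP position; "eef_rot": TCP orientation; "wrist_force": force on the tool from outside, world axes, zero at the start; "wrist_torque": the same for the moment, N m; "width": opening from 0.0 (shut) to 1.0 (fully open).
Only numpy, scipy, OpenCV 4.12 (cv2) and the standard library are available. Lean on these libraries where they do the work, as an engineer would, in place of code of your own. Each camera call takes 0.05 s, during which the arm holds its last target.

## Working session

There is one attempt and no reset: what is moved stays moved. The work goes in short steps, Python scripts to look and compute and a tool call to move; the robot and the scene stay as the last step left them, time stands still between calls to the robot, and variables do not carry over. Pictures are saved under pics/ and viewed, and the job is handed in when it is done.

Besides the shell and the picture viewer there is one more tool, called after "Emit:" as a command line: name --pt "numbers of a row" for each row, then --argument value for the rest. arm_command: Moves the arm, as the interface text tells. Its arguments: {"type":"object","properties":{"increments":{"type":"array","items":{"type":"array","items":{"type":"number"}}},"hand":{"type":"number"},"grip_force":{"type":"number"}},"required":["increments"]}

```bash
mkdir -p pics; python3 - <<'E'
from station import *
import cv2,numpy as np
s=observe();print({k:np.round(v,3).tolist() for k,v in s.items()})
for n in ["scene","top"]:
    f=grab_frame(n);cv2.imwrite(f"pics/{n}0.png",f[:,:,::-1])
    m=camera_model(n);print(n,{k:np.round(v,4).tolist() for k,v in m.items()})
    for t in ["filter_box","flap_hinge"]:
        for r in cut_out(n,t)[:2]: print(t,r["conf"],r["bbox"])
print(observe()['t'])
E
```

```text
{'t': 0.0, 'qpos': [73.2, 20.261, 93.629, -0.002, 66.188, -0.137], 'joint_vel': [0.037, 0.009, 0.062, 0.156, -0.063, -0.019], 'tau': [-0.002, -60.528, -34.207, -0.0, 0.01, -0.0], 'eef_pos': [0.179, 0.598, 0.231], 'eef_rot': [179.999, 0.077, 73.338], 'wrist_force': [-0.071, -0.989, 0.911], 'wrist_torque': [-0.032, 0.028, -0.003], 'width': 0.997}
scene {'camera_matrix': [[494.4573, 0.0, 279.9131], [0.0, 494.4573, 202.8518], [0.0, 0.0, 1.0]], 'dist': [-0.059, 0.0, 0.0, 0.0, 0.0], 'rvec': [0.995, 2.5362, -0.9512], 'tvec': [0.4151, -0.2302, 1.6926]}
filter_box 0.6 [281.8, 184.3, 322.3, 227.9]
filter_box 0.36 [389.2, 313.5, 414.5, 340.3]
flap_hinge 0.87 [288.9, 198.9, 321.3, 216.3]
flap_hinge 0.42 [290.6, 201.3, 322.8, 214.4]
top {'camera_matrix': [[418.1162, 0.0, 284.755], [0.0, 418.1162, 207.2531], [0.0, 0.0, 1.0]], 'dist': [-0.1178, 0.0, 0.0, 0.0, 0.0], 'rvec': [2.2183, -1.9895, 0.2167], 'tvec': [-0.0528, 0.5545, 1.0341]}
filter_box 0.58 [252.1, 200.7, 311.7, 260.8]
flap_hinge 0.78 [250.2, 198.7, 281.9, 234.5]
0.3
```

```bash
python3 - <<'E'
import cv2
a=cv2.imread("pics/top0.png");cv2.imwrite("pics/top0z.png",cv2.resize(a[160:310,190:390],None,fx=4,fy=4,interpolation=cv2.INTER_CUBIC))
a=cv2.imread("pics/scene0.png");cv2.imwrite("pics/scene0z.png",cv2.resize(a[150:270,230:390],None,fx=5,fy=5,interpolation=cv2.INTER_CUBIC))
E
```

```text
(no output)
```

View pics/top0.png

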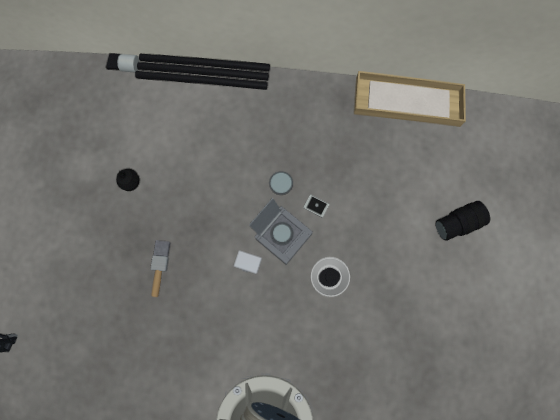

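View pics/scene0.png

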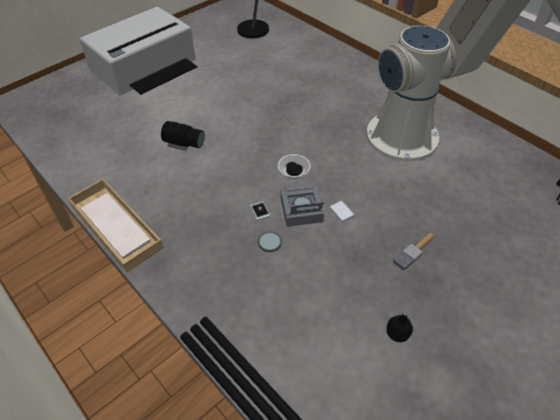

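```bash
ls pics
```

```text
scene0.png
scene0z.png
top0.png
top0z.png
```

View pics/top0z.png

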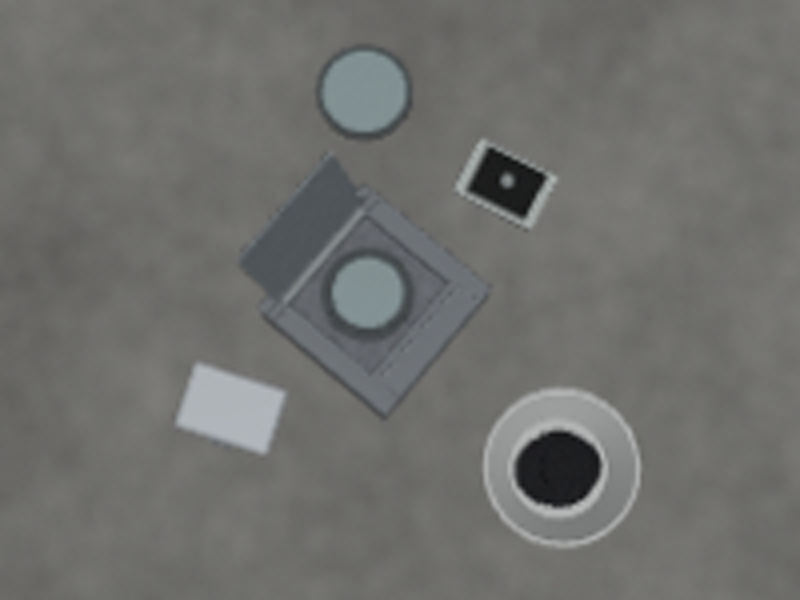

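View pics/scene0z.png

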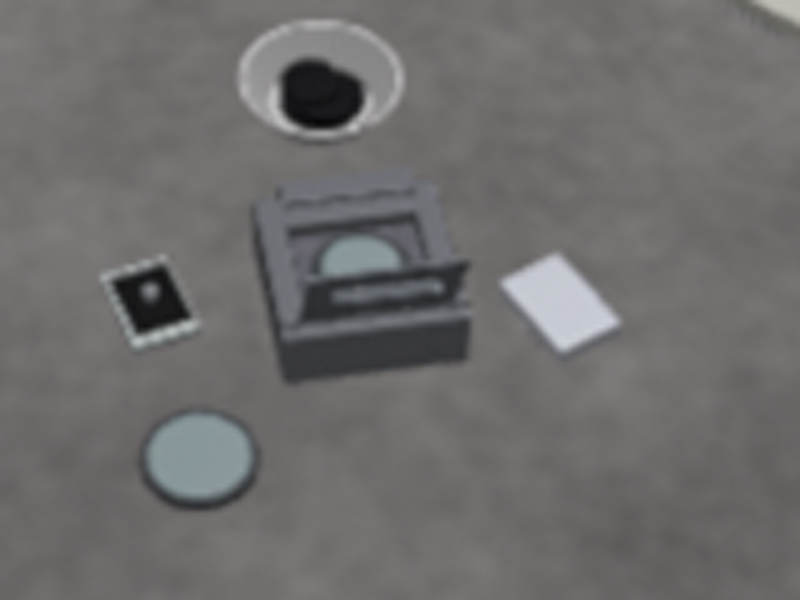

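The top view shows the deck corners at about (312,232), (287,264), (255,237) and (282,207), with the flap leaning to the upper left. In the scene view its rib faces away from the lip. Next I'll fit the pose.

```bash
cat > h.py <<'E'
import numpy as np,cv2
from scipy.optimize import least_squares
from scipy.spatial.transform import Rotation as R
def flap(x,d,h,th,s):  # box-frame point: x, distance from hinge d, height off underside h
    d=d+s
    return np.array([x,0.044-d*np.cos(th)+h*np.sin(th)*1.0,0.0425+d*np.sin(th)+h*np.cos(th)])
def pose(p): return R.from_euler('z',p[2]).as_matrix(),np.array([p[0],p[1],0])
def proj(m,P):
    return cv2.projectPoints(np.asarray(P,float).reshape(-1,3),np.array(m['rvec'],float),np.array(m['tvec'],float),np.array(m['camera_matrix'],float),np.array(m['dist'],float))[0].reshape(-1,2)
E
python3 - <<'E'
from h import *
from station import camera_model
mt,ms=camera_model("top"),camera_model("scene")
# flap height sign: at th=pi/2 outer face is +y (away from lip): y=0.044+h ok
T=lambda u,v:(190+u/4-.375,160+v/4-.375); S=lambda u,v:(230+u/5-.4,150+v/5-.4)
c=.055;z=.042
obs=[('t',('b',c,-c,z),None)]
def run(assign):
    def res(p):
        Rm,t=pose(p);out=[]
        for cam,spec,uv in assign:
            q=np.array(spec[1:]) if spec[0]=='b' else flap(*spec[1:],p[3],p[4])
            out.append((proj(mt if cam=='t' else ms,Rm@q+t)[0]-uv))
        return np.ravel(out)
    best=None
    for y0 in np.arange(-3,3.2,.5):
        s=least_squares(res,[.45,0.05,y0,1.9,0],bounds=([0,-1,-4,1.2,-.002],[1,1,4,2.2,.018]),loss='soft_l1')
        if best is None or s.cost<best.cost:best=s
    return best,res(best.x)
A=[('t',('b',-c,c,z)),('t',('b',c,c,z)),('t',('b',-c,-c,z)),('t',('b',c,-c,z))]
# top: hinge edge between left corner(262,308) and top corner (370,190); lip edge right(490,290)-bottom(387,417)
# looking from top, hinge dir to upper-left in image
uv=dict(L=T(262,308),U=T(370,190),Rr=T(490,290),B=T(387,417))
# box y up -> toward hinge (upper-left image); x = right of that (upper-right) if image not mirrored
a=[('t',('b',-c,c,z),uv['L']),('t',('b',c,c,z),uv['U']),('t',('b',c,-c,z),uv['Rr']),('t',('b',-c,-c,z),uv['B']),
('t',('f',-.045,.076,.0015),T(240,263)),('t',('f',.045,.076,.0015),T(332,153)),
('s',('b',c,c,z),S(280,335)),('s',('b',-c,c,z),S(472,312)),('s',('b',c,c,0),S(287,380)),('s',('b',-c,c,0),S(467,360)),('s',('b',c,-c,z),S(253,205)),
('s',('f',.045,.076,.0015),S(305,280)),('s',('f',-.045,.076,.0015),S(468,262)),
('s',('f',.03,.05,.008),S(333,300)),('s',('f',-.03,.05,.008),S(440,292))]
b,r=run(a);print(b.cost,b.x,np.degrees(b.x[2:4]));print(r.reshape(-1,2).round(1))
J=b.jac;print(np.sqrt(np.diag(np.linalg.inv(J.T@J)))*.5)
E
```

```text
7.913006690927961 [ 4.85351630e-01  3.41918364e-03 -5.88315997e-01  1.96309601e+00
  5.99266827e-04] [-33.70802365 112.47711602]
[[-1.4  1.3]
 [-1.3 -0.7]
 [ 0.8  0.6]
 [-0.3  1.2]
 [-1.2  0.4]
 [-0.6  0.6]
 [-0.1  0.5]
 [-0.6  0.4]
 [-1.6  0.7]
 [-0.5  0. ]
 [-0.8 -1.6]
 [-0.1  0. ]
 [-0.1 -0.4]
 [-0.7  0.6]
 [-0.8 -0.5]]
[0.00063907 0.00064007 0.00688779 0.01366833 0.00156718]
```

Emit:
arm_command --pt "-2.76 3.52 0 0" --pt "-2.76 3.52 0 0" --pt "-2.76 3.52 0 0" --pt "-2.76 3.52 0 0" --pt "-2.76 3.52 0 0" --pt "-2.76 3.52 0 0" --pt "-2.76 3.52 0 0" --pt "-2.76 3.52 0 0" --pt "-2.76 3.52 0 0" --pt "-2.76 3.52 0 0" --pt "-2.76 3.52 0 0" --pt "-2.76 3.52 0 0" --hand 1

```text
t: 1.5
eef_pos: [0.4898, 0.1587, 0.2315]
eef_rot: [180.0, -0.0, 73.3]
wrist_force: [-0.8, 0.7, 0.7]
width: 0.001
```

Emit:
arm_command --pt "-2.7 3.5 0 0" --pt "-2.7 3.5 0 0" --pt "0 0 0 0.14" --pt "0 0 0 0.14" --pt "0 0 0 0.14" --pt "0 0 0 0.14" --pt "0 0 0 0.14" --pt "0 0 0 0.14" --pt "0 0 0 0.14" --pt "0 0 0 0.14" --pt "0 0 0 0.14" --pt "0 0 0 0.14"

```text
t: 2.7
eef_pos: [0.5405, 0.0885, 0.2313]
eef_rot: [180.0, 0.0, -7.2]
wrist_force: [0.4, 1.0, 1.1]
width: 0.003
```

Emit:
arm_command --pt "0 0 0 0.14" --pt "0 0 0 0.14" --pt "0 0 0 0.14" --pt "0 0 0 0.048" --pt "0 0 0 0" --pt "0 0 0 0"

```text
t: 3.3
eef_pos: [0.5405, 0.0886, 0.2313]
eef_rot: [180.0, -0.0, -33.6]
wrist_force: [0.6, -0.0, -0.9]
width: 0.001
```

```bash
python3 - <<'E'
from station import *
import cv2,numpy as np
s=observe();print({k:np.round(v,3).tolist() for k,v in s.items()})
for n in ["wrist"]:
    f=grab_frame(n);cv2.imwrite(f"pics/{n}1.png",f[:,:,::-1])
    m=camera_model(n);print(n,{k:np.round(v,4).tolist() for k,v in m.items()})
E
```

```text
{'t': 3.3, 'qpos': [9.15, 13.361, 103.115, -0.003, 63.525, 42.74], 'joint_vel': [0.084, -0.0, -0.027, -0.148, 0.093, -0.023], 'tau': [-0.001, -50.833, -33.265, 0.0, 0.001, 0.12], 'eef_pos': [0.54, 0.089, 0.231], 'eef_rot': [179.998, -0.001, -33.589], 'wrist_force': [0.586, -0.009, -0.865], 'wrist_torque': [0.035, -0.037, -0.025], 'width': 0.001}
wrist {'camera_matrix': [[355.4128, 0.0, 280.2667], [0.0, 355.4128, 207.6305], [0.0, 0.0, 1.0]], 'dist': [-0.0004, 0.0, 0.0, 0.0, 0.0], 'hand_eye': [[1.0, -0.0003, -0.0002, -0.0004], [0.0004, 0.963, 0.2695, -0.0678], [0.0001, -0.2695, 0.963, -0.1426], [0.0, 0.0, 0.0, 1.0]]}
```

View pics/wrist1.png

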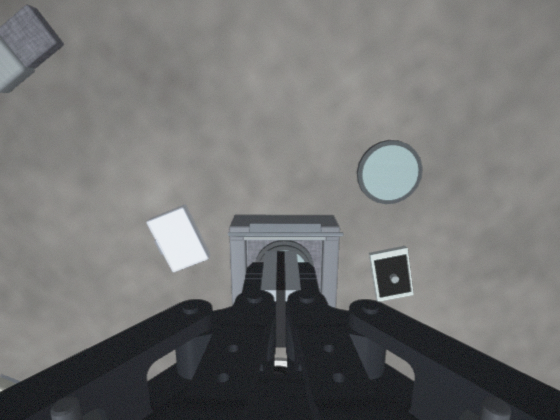

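The wrist picture shows the hinge edge of the box at about (230–342, 215–238), with the flap seen edge-on and the rest hidden by the fingers. I'll overlay the fitted model on all three pictures.

```bash
cat >> h.py <<'E'
def wristmodel(m,s):
    Rt=R.from_euler('xyz',s['eef_rot'],degrees=True).as_matrix();T=np.eye(4);T[:3,:3]=Rt;T[:3,3]=s['eef_pos']
    W=np.linalg.inv(T@np.array(m['hand_eye']))
    return dict(camera_matrix=m['camera_matrix'],dist=m['dist'],rvec=R.from_matrix(W[:3,:3]).as_rotvec(),tvec=W[:3,3])
def segs(th,s):
    c=.055;L=[]
    for z in(0,.042):
        q=[(-c,-c,z),(c,-c,z),(c,c,z),(-c,c,z)]
        L+=[((0,255,0),q[i],q[(i+1)%4]) for i in range(4)]
    l=[(-.04,-.053,.054),(.04,-.053,.054),(.04,-.037,.054),(-.04,-.037,.054)];L+=[((255,255,0),l[i],l[(i+1)%4]) for i in range(4)]
    f=[flap(x,d,h,th,s) for x,d,h in[(-.045,0,.003),(.045,0,.003),(.045,.076,.003),(-.045,.076,.003)]];L+=[((0,0,255),f[i],f[(i+1)%4]) for i in range(4)]
    f=[flap(x,d,.011,th,s) for x,d in[(-.03,.05),(.03,.05),(.03,.056),(-.03,.056)]];L+=[((255,0,255),f[i],f[(i+1)%4]) for i in range(4)]
    return L
def overlay(im,m,p,box,k):
    x0,y0,x1,y1=box;a=cv2.resize(im[y0:y1,x0:x1],None,fx=k,fy=k,interpolation=cv2.INTER_CUBIC)
    Rm,t=pose(p)
    for col,A,B in segs(p[3],p[4]):
        uv=(proj(m,[Rm@np.array(A)+t,Rm@np.array(B)+t])-[x0,y0]+.5)*k
        cv2.line(a,*[tuple(int(v) for v in w) for w in uv],col,1,cv2.LINE_AA)
    return a
E
python3 - <<'E'
from h import *
from station import camera_model
p=[.48535,.00342,-.5883,1.963,.0006]
s=dict(eef_pos=[.5405,.0886,.2313],eef_rot=[180,0,-33.59])
w=wristmodel(camera_model("wrist"),s)
A=overlay(cv2.imread("pics/wrist1.png"),w,p,(205,195,365,315),5)
B=overlay(cv2.imread("pics/top0.png"),camera_model("top"),p,(240,190,320,270),5)
C=overlay(cv2.imread("pics/scene0.png"),camera_model("scene"),p,(270,170,350,250),5)
cv2.imwrite("pics/ov_w.png",A);cv2.imwrite("pics/ov_ts.png",np.hstack([B,C]))
E
```

```text
(no output)
```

View pics/ov_w.png

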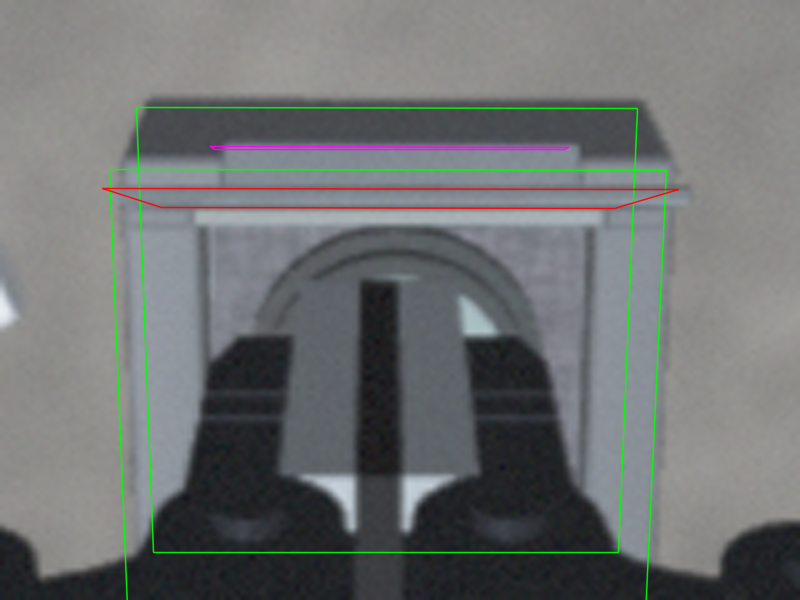

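View pics/ov_ts.png

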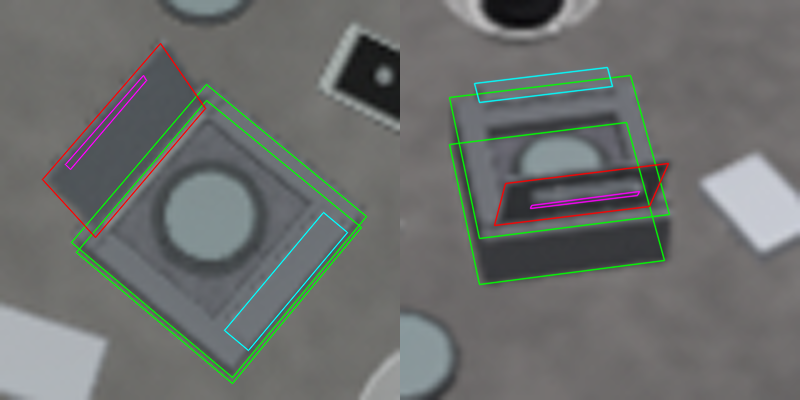

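```bash
python3 - <<'E'
from h import *
from station import camera_model
mt,ms=camera_model("top"),camera_model("scene")
w=wristmodel(camera_model("wrist"),dict(eef_pos=[.5405,.0886,.2313],eef_rot=[180,0,-33.59]))
M=dict(t=mt,s=ms,w=w);c=.055;z=.042
T=lambda u,v:(240+u/5-.4,190+v/5-.4);S=lambda u,v:(270+(u-400)/5-.4,170+v/5-.4);W=lambda u,v:(205+u/5-.4,195+v/5-.4)
a=[('t',('b',-c,-c,z),T(234,376)),('t',('b',c,-c,z),T(362,222)),('t',('f',-.045,.076,.0015),T(43,180)),('t',('f',.045,.076,.0015),T(160,44)),
('s',('b',c,c,0),S(480,284)),('s',('b',-c,c,0),S(664,260)),('s',('b',c,c,z),S(480,238)),('s',('f',.045,.076,.003),S(504,183)),('s',('f',-.045,.076,.003),S(668,163)),
('w',('b',-c,c,0),W(143,100)),('w',('b',c,c,0),W(645,100)),('w',('b',-c,c,z),W(119,163)),('w',('b',c,c,z),W(672,163)),
('w',('f',-.03,.056,.011),W(222,147)),('w',('f',.03,.056,.011),W(578,147)),('w',('f',-.045,.076,.003),W(115,188)),('w',('f',.045,.076,.003),W(690,188))]
def res(p,cams='tsw'):
    Rm,t=pose(p)
    return np.ravel([proj(M[k],Rm@(np.array(q[1:]) if q[0]=='b' else flap(*q[1:],p[3],p[4]))+t)[0]-uv for k,q,uv in a if k in cams])
for cams in('tsw','w'):
    b=least_squares(res,[.485,.003,-.588,1.96,.001],args=(cams,),loss='soft_l1')
    print(cams,b.cost,b.x.round(4),np.degrees(b.x[2:4]));print(res(b.x).reshape(-1,2).round(1).tolist())
E
```

```text
tsw 4.262125207994882 [ 4.8730e-01  3.7000e-03 -5.8970e-01  1.9467e+00 -1.0000e-04] [-33.78962098 111.53648867]
[[-0.4, -0.5], [0.9, -1.9], [0.7, -0.3], [0.9, -0.3], [-0.7, 0.3], [-0.3, 0.4], [-0.6, 0.3], [-0.4, -0.0], [-0.6, 0.0], [0.1, 0.2], [-0.2, 0.5], [-0.6, -0.1], [0.5, 0.2], [-0.4, -0.5], [-0.1, -0.3], [-0.6, -0.0], [-0.3, 0.3]]
w 0.6304858800138295 [ 4.8770e-01  3.6000e-03 -5.8730e-01  1.9444e+00 -1.3000e-03] [-33.64948402 111.40568423]
[[-0.3, -0.7], [0.9, -2.2], [0.9, -0.1], [1.1, -0.2], [-0.8, 0.4], [-0.4, 0.5], [-0.7, 0.4], [-0.5, 0.1], [-0.7, 0.1], [0.3, 0.2], [0.0, 0.2], [-0.3, -0.1], [0.8, -0.0], [-0.1, -0.4], [0.0, -0.3], [-0.1, 0.2], [-0.3, 0.3]]
```

Wrist and overhead fits agree: box at (0.487, 0.004), yaw −33.7°, flap at 111.5°, slide about 0. So the tool's y axis points at the lip and its x axis runs along the hinge. I'll go down behind the flap.

Emit:
arm_command --pt "0.28 0 2 0" --pt "0 0 3 0" --pt "0 0 3 0" --pt "0 0 3 0" --pt "0 0 2.5 0" --pt "0 0 2.3 0" --pt "0 0 0 0"

```text
t: 4.05
eef_pos: [0.5407, 0.0867, 0.0706]
eef_rot: [179.8, 0.2, -33.6]
wrist_force: [-0.2, 0.4, 0.1]
width: 0.002
```

Emit:
arm_command --pt "0 0.8 0 0" --pt "0 0.8 0 0" --pt "0 0.6 0 0" --pt "0 0.6 0 0" --pt "0 0.6 0 0" --pt "0 0.6 0 0" --pt "0 0.6 0 0" --pt "0 0.5 0 0" --pt "0 0.5 0 0"

```text
t: 4.95
eef_pos: [0.5114, 0.0401, 0.0732]
eef_rot: [180.0, 0.0, -33.7]
wrist_force: [0.5, 0.8, -0.2]
width: -0.002
```

```bash
cat > look.py <<'E'
import sys
from station import *
from h import *
tag=sys.argv[1];s=observe();print({k:np.round(s[k],4).tolist() for k in('t','eef_pos','eef_rot','wrist_force')})
d=np.array(s['eef_pos'])-[.4873,.0037,0];Rm,_=pose([0,0,np.radians(-33.7)]);print('tcp in box mm',(Rm.T@d*1000).round(1))
a=grab_frame("scene")[:,:,::-1];b=grab_frame("wrist")[:,:,::-1]
cv2.imwrite(f"pics/look{tag}.png",np.hstack([cv2.resize(a[165:245,260:360],(400,320),interpolation=cv2.INTER_CUBIC),cv2.resize(b[160:360,155:405],(400,320),interpolation=cv2.INTER_CUBIC)]))
E
python3 look.py 2
```

```text
{'t': 4.95, 'eef_pos': [0.5114, 0.0401, 0.0732], 'eef_rot': [179.9945, 0.0101, -33.6936], 'wrist_force': [0.5429, 0.8385, -0.169]}
tcp in box mm [-0.1 43.7 73.2]
```

View pics/look2.png

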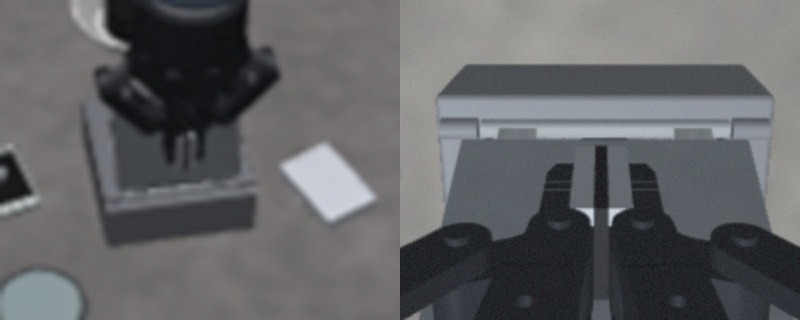

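The left half shows the flap raised with the fingers behind it. The right half shows the flap's plain strip running from the hinge at (480–730, 130) towards the fingers. Next is the arc down.

Emit:
arm_command --pt "0 0.26 0.12 0" --pt "0 0.26 0.12 0" --pt "0 0.23 0.16 0" --pt "0 0.23 0.16 0" --pt "0 0.2 0.2 0" --pt "0 0.2 0.2 0" --pt "0 0.16 0.23 0" --pt "0 0.16 0.23 0" --pt "0 0.12 0.25 0" --pt "0 0.12 0.25 0" --pt "0 0.06 0.2 0" --pt "0 0.06 0.2 0"

```text
t: 6.25
eef_pos: [0.5002, 0.0232, 0.0499]
eef_rot: [180.0, 0.0, -33.7]
wrist_force: [-1.3, -2.1, 1.8]
width: -0.0
```

```bash
python3 look.py 3
```

```text
{'t': 6.25, 'eef_pos': [0.5002, 0.0232, 0.0499], 'eef_rot': [179.9884, 0.0076, -33.6884], 'wrist_force': [-1.3055, -2.1255, 1.8398]}
tcp in box mm [-0.1 23.3 49.9]
```

View pics/look3.png

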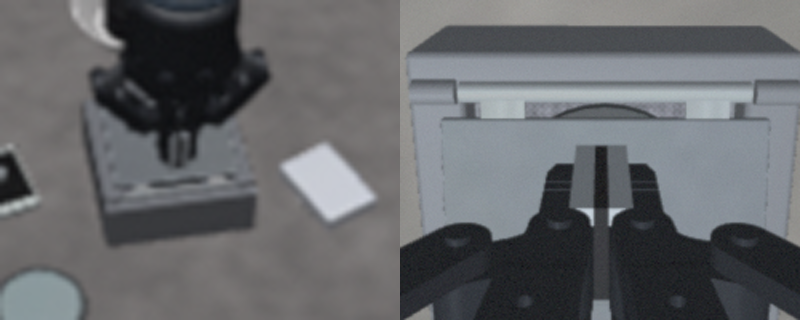

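The fingers hold the flap nearly down, and the wrist force is small. The plate begins about 5 mm from the hinge axis. Before pressing I need to know whether the flap has slid out early.

```bash
python3 - <<'E'
from station import *
from h import *
a=grab_frame("top")[:,:,::-1].copy();b=grab_frame("scene")[:,:,::-1].copy()
cv2.imwrite("pics/t4.png",a);cv2.imwrite("pics/s4.png",b)
for i,s in enumerate((0,.006)):
  p=[.4873,.0037,-.5885,np.radians(8),s]
  A=overlay(a,camera_model("top"),p,(240,190,320,270),5);B=overlay(b,camera_model("scene"),p,(270,170,350,250),5)
  raw=np.hstack([A,B]);cv2.imwrite(f"pics/ov4_{i}.png",raw)
cv2.imwrite("pics/raw4.png",np.hstack([cv2.resize(a[190:270,240:320],(400,400),interpolation=cv2.INTER_CUBIC),cv2.resize(b[170:250,270:350],(400,400),interpolation=cv2.INTER_CUBIC)]))
E
```

```text
(no output)
```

View pics/ov4_0.png

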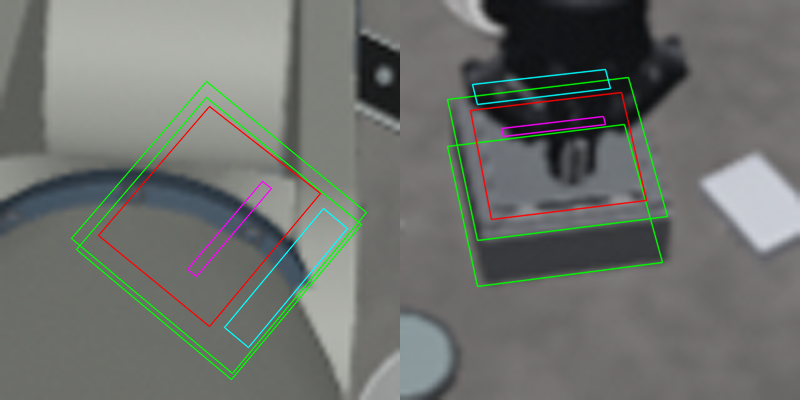

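View pics/raw4.png

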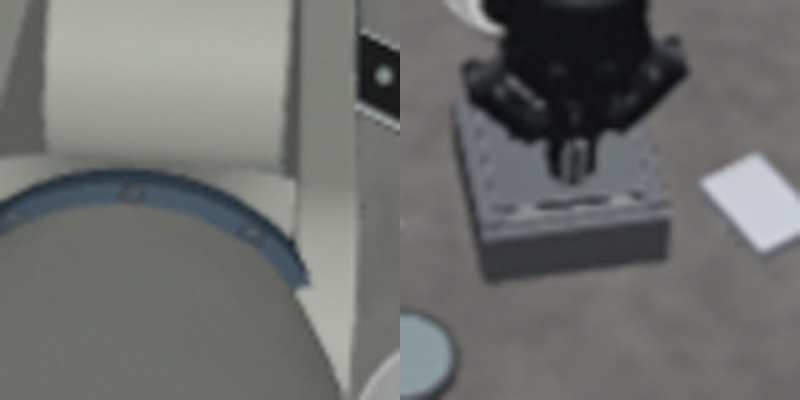

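Emit:
arm_command --pt "0 0.03 0.1 0" --pt "0 0.03 0.1 0" --pt "0 0 0.1 0" --pt "0 0 0 0" --pt "0 0 0 0"

```text
t: 6.95
eef_pos: [0.4999, 0.0228, 0.047]
eef_rot: [180.0, 0.0, -33.7]
wrist_force: [0.6, -0.1, 0.9]
width: 0.002
```

```bash
python3 look.py 5; python3 - <<'E'
from station import *
for i in range(4): grab_frame("wrist");s=observe();print(s['eef_pos'].round(4) if hasattr(s['eef_pos'],'round') else s['eef_pos'],s['wrist_force'])
E
```

```text
{'t': 6.95, 'eef_pos': [0.4999, 0.0228, 0.047], 'eef_rot': [179.994, 0.0047, -33.6856], 'wrist_force': [0.5805, -0.076, 0.8949]}
tcp in box mm [-0.1 22.9 47. ]
[0.4999 0.0228 0.0471] [-0.90976788 -0.94086914  0.45455067]
[0.4999 0.0228 0.0471] [-0.29876484 -0.38670912  1.38896284]
[0.4999 0.0228 0.0471] [-1.2211031  -0.33801178  1.29809566]
[0.4999 0.0228 0.0471] [-0.16513428  0.95371506  0.11573385]
```

View pics/look5.png

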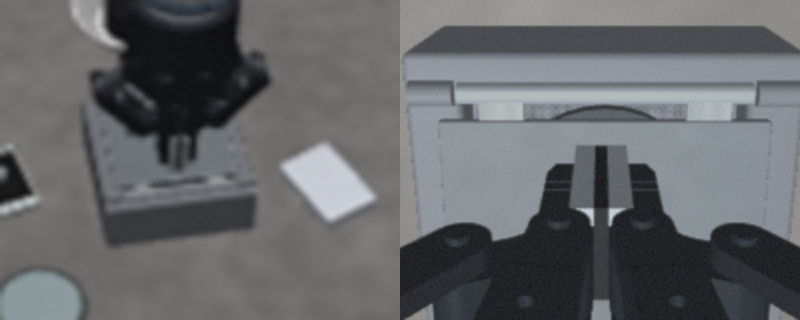

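The tip is at z = 47 mm with about 1 N on it, so the flap angle is under about 3° and its edge has passed the lip without landing on top. I'll press it home.

Emit:
arm_command --pt "0 0 0.1 0" --pt "0 0 0.1 0" --pt "0 0 0.05 0" --pt "0 0 0 0" --pt "0 0 0 0"

```text
t: 7.75
eef_pos: [0.5001, 0.0228, 0.0453]
eef_rot: [-180.0, -0.0, -33.7]
wrist_force: [-3.2, 0.8, 14.0]
width: -0.004
```

Emit:
arm_command --pt "0 0 -0.04 0" --pt "0 0.2 0 0" --pt "0 0.2 0 0" --pt "0 0.2 0 0" --pt "0 0.2 0 0" --pt "0 0.2 0 0" --pt "0 0.2 0 0" --pt "0 0.2 0 0"

```text
t: 8.55
eef_pos: [0.4926, 0.0115, 0.0454]
eef_rot: [-179.9, -0.0, -33.7]
wrist_force: [-1.7, 2.0, 6.6]
width: -0.005
```

```bash
python3 look.py 6
```

```text
{'t': 8.55, 'eef_pos': [0.4926, 0.0115, 0.0454], 'eef_rot': [-179.94, -0.0233, -33.7073], 'wrist_force': [-1.6788, 2.0164, 6.6291]}
tcp in box mm [ 0.1  9.5 45.4]
```

View pics/look6.png

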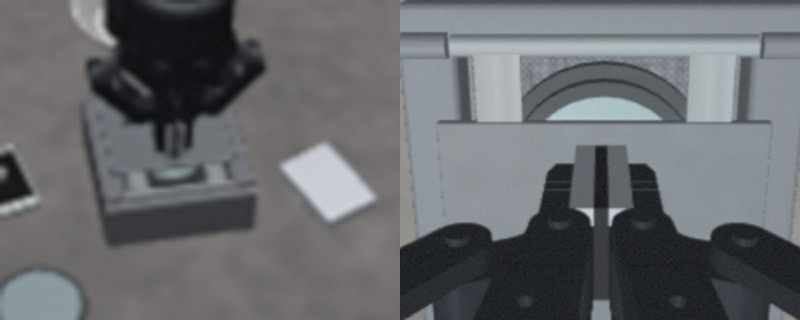

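Friction is carrying the flap along: the gap at the hinge has opened by about 13 mm and the box hasn't moved. I'll continue in smaller steps.

Emit:
arm_command --pt "0 0.1 0 0" --pt "0 0.1 0 0" --pt "0 0.1 0 0" --pt "0 0.1 0 0" --pt "0 0 0 0"

```text
t: 9.15
eef_pos: [0.4909, 0.0079, 0.0453]
eef_rot: [-179.9, -0.1, -33.7]
wrist_force: [0.4, 2.6, 5.9]
width: 0.001
```

```bash
python3 look.py 7
```

```text
{'t': 9.15, 'eef_pos': [0.4909, 0.0079, 0.0453], 'eef_rot': [-179.9287, -0.0782, -33.7012], 'wrist_force': [0.3521, 2.5646, 5.8966]}
tcp in box mm [ 0.7  5.5 45.3]
```

View pics/look7.png

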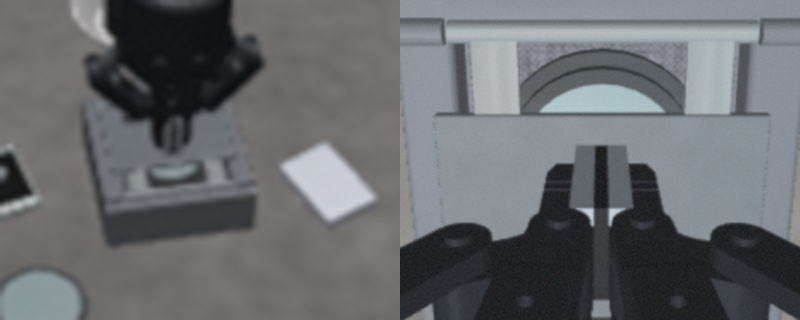

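The hinge gap measures about 22 mm against 6 mm at the start, so the flap has slid about 16 mm and is at the stop, now slipping under the finger. I'll glide lightly up to the rib and confirm by pushing on it gently.

Emit:
arm_command --pt "0 0 -0.02 0" --pt "0 0.2 0 0" --pt "0 0.2 0 0" --pt "0 0.2 0 0" --pt "0 0.2 0 0" --pt "0 0.2 0 0" --pt "0 0.2 0 0" --pt "0 0.1 0 0"

```text
t: 10.05
eef_pos: [0.4828, -0.0032, 0.0453]
eef_rot: [-180.0, -0.0, -33.7]
wrist_force: [1.2, 2.9, 5.1]
width: -0.002
```

Emit:
arm_command --pt "0 0.1 0 0" --pt "0 0.1 0 0" --pt "0 0.05 0 0" --pt "0 0 0 0"

```text
t: 10.45
eef_pos: [0.4817, -0.0051, 0.0453]
eef_rot: [-180.0, -0.0, -33.7]
wrist_force: [2.7, 4.0, 4.4]
width: 0.001
```

```bash
python3 look.py 8
```

```text
{'t': 10.45, 'eef_pos': [0.4817, -0.0051, 0.0453], 'eef_rot': [-179.9622, -0.0274, -33.7092], 'wrist_force': [2.7253, 3.9899, 4.3801]}
tcp in box mm [  0.2 -10.4  45.3]
```

View pics/look8.png

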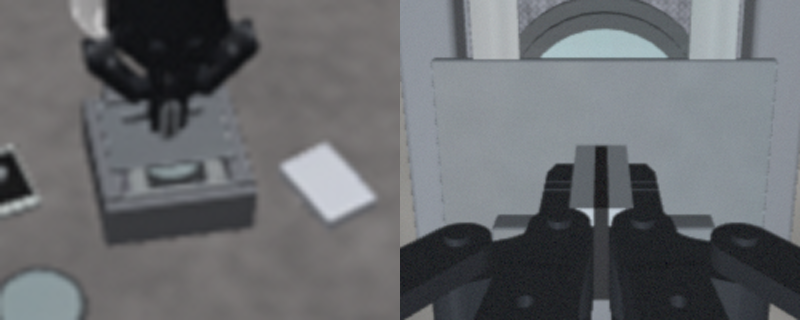

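The rib shows at (495–715, 222), directly ahead of the fingers, and the push force has risen to about 5 N. One last small push, then back off and lift.

Emit:
arm_command --pt "0 0.05 0 0" --pt "0 0.05 0 0" --pt "0 0 0 0"

```text
t: 10.85
eef_pos: [0.4812, -0.0058, 0.0453]
eef_rot: [-180.0, -0.0, -33.7]
wrist_force: [2.7, 4.2, 3.9]
width: 0.001
```

Emit:
arm_command --pt "0 -0.1 -0.03 0" --pt "0 -0.1 -0.15 0" --pt "0 0 -0.5 0" --pt "0 0 -2 0" --pt "0 0 -4 0" --pt "0 -3 -3 0" --pt "0 -4 -2 0" --pt "0 -4 -2 0" --pt "0 -2 0 0" --pt "0 0 0 0"

```text
t: 11.85
eef_pos: [0.5549, 0.1055, 0.1819]
eef_rot: [-180.0, -0.0, -33.6]
wrist_force: [-0.2, -0.7, -0.4]
width: -0.0
```

```bash
python3 - <<'E'
from station import *
from h import *
s=observe();print({k:np.round(s[k],4).tolist() for k in('t','eef_pos','wrist_force')})
p=[.4873,.0037,-.5885,0,.016];out=[]
for n,b in(("wrist",(180,150,380,350)),("scene",(255,165,355,265))):
    f=grab_frame(n)[:,:,::-1].copy();cv2.imwrite(f"pics/{n}9.png",f)
    m=camera_model(n); m=wristmodel(m,s) if n=="wrist" else m
    k=2 if n=="wrist" else 4
    x0,y0,x1,y1=b;out.append(np.vstack([cv2.resize(overlay(f,m,p,b,4),(400,400)),cv2.resize(f[y0:y1,x0:x1],(400,400),interpolation=cv2.INTER_CUBIC)]))
o=np.hstack(out);cv2.imwrite("pics/fin_a.png",o[:400]);cv2.imwrite("pics/fin_b.png",o[400:])
E
```

```text
{'t': 11.85, 'eef_pos': [0.5549, 0.1055, 0.1819], 'wrist_force': [-0.2374, -0.6656, -0.4234]}
```

View pics/fin_a.png

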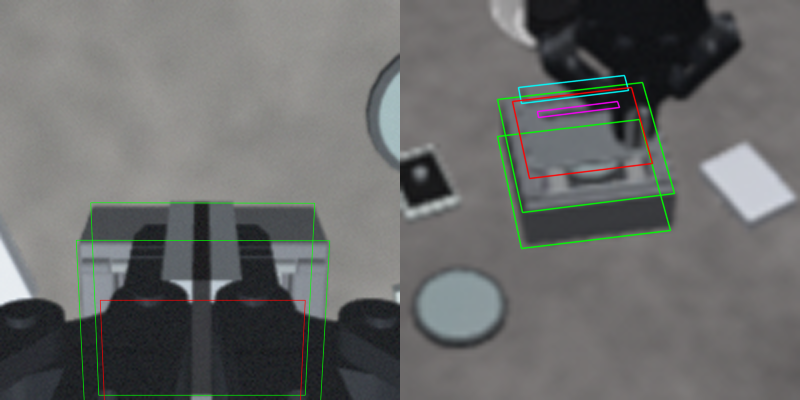

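View pics/fin_b.png

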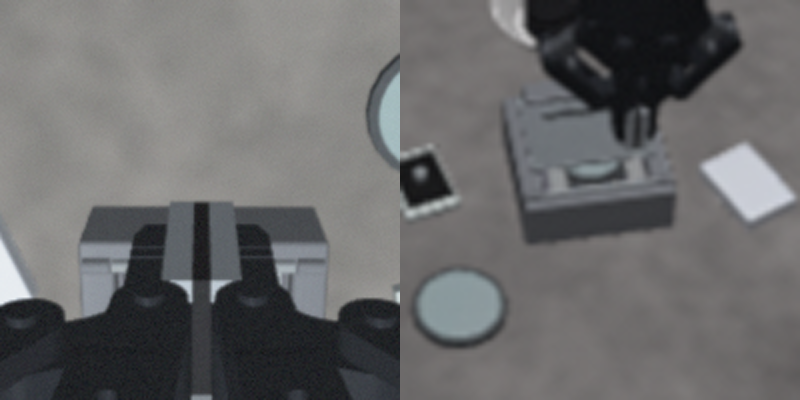

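The flap stays down with the hand off. I'll clear the arm for one unobstructed check.

Emit:
arm_command --pt "0 0 -4 0" --pt "-1 -1.5 -4 0" --pt "-2.2 -3.4 0 0" --pt "-2.2 -3.4 0 0" --pt "-2.2 -3.4 0 0" --pt "-2.2 -3.4 0 0" --pt "-2.2 -3.4 0 0" --pt "-2.2 -3.4 0 0" --pt "-2.2 -3.4 0 0" --pt "-2.2 -3.4 0 0" --pt "0 0 0 0" --pt "0 0 0 0"

```text
t: 13.15
eef_pos: [0.5578, 0.4445, 0.2601]
eef_rot: [179.8, 0.0, -33.7]
wrist_force: [0.8, -0.4, -0.4]
width: -0.002
```

```bash
python3 - <<'E'
from station import *
from h import *
s=observe();print({k:np.round(s[k],4).tolist() for k in('t','eef_pos','wrist_force')})
p=[.4873,.0037,-.5885,0,.016];out=[];raw=[]
for n,b in(("top",(240,190,320,270)),("scene",(265,165,345,245))):
    f=grab_frame(n)[:,:,::-1].copy();cv2.imwrite(f"pics/{n}10.png",f)
    x0,y0,x1,y1=b;out.append(overlay(f,camera_model(n),p,b,5));raw.append(cv2.resize(f[y0:y1,x0:x1],(400,400),interpolation=cv2.INTER_CUBIC))
cv2.imwrite("pics/f10a.png",np.hstack(out));cv2.imwrite("pics/f10b.png",np.hstack(raw))
E
```

```text
{'t': 13.15, 'eef_pos': [0.5578, 0.4445, 0.2601], 'wrist_force': [0.8089, -0.4198, -0.4257]}
```

View pics/f10a.png

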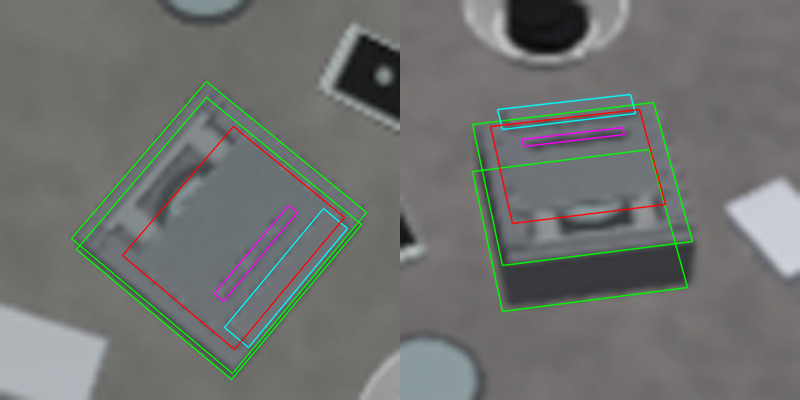

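View pics/f10b.png

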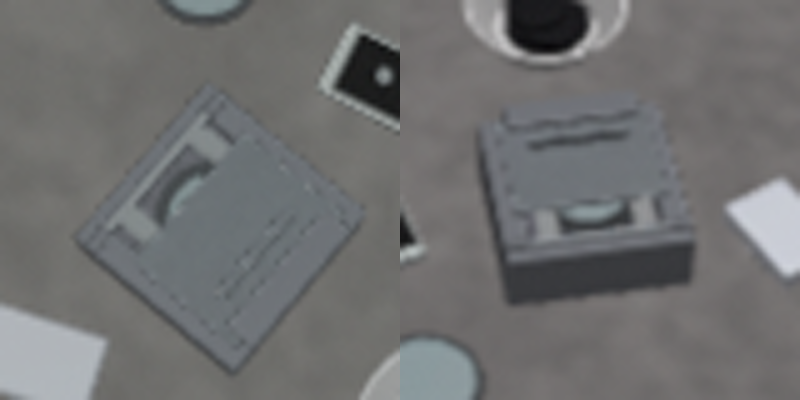

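The rib lines up with the 16 mm model and the flap edge is hidden under the lip. The box is within about 2 mm of where it was, and its neighbours haven't moved.

```bash
python3 -c "
from station import *
print(sign_off())"
```

```text
the job is handed in; nothing more can be done
None
```

The filter box is closed and the job is handed in. The flap lies flat on the deck with its edge tucked under the retaining lip, and it stayed there after I let go.

- **What I did:** With the fingers shut, I pushed the flap over from behind its rib and followed it down in an arc. Its edge cleared the lip, since the fingertips got down to 47 mm with only about 1 N on them. I pressed it flat with about 14 N, eased the pressure and moved towards the lip.
- **Slide:** Friction under the fingertips, not the rib, carried the flap most or all of the way to its stop. I then went up to the rib and pushed there with about 5 N, and it did not visibly move further.
- **Last checks:** With the arm well clear at 13.2 s, the rib in the overhead picture matched the model for a full 16 mm slide. The hinge gap had grown from about 6 mm to 22 mm, which agrees. The box looked level, and the bystanders in view, close around it, had not visibly moved.
- **Disagreements:**
  - In the scene camera the box sits about one to two pixels (a few mm) from the starting model. That is within calibration error or a slight shove towards the lip, and well under 20 mm.
  - One hinge-gap reading gave about 15 mm of slide when the fingers had moved only 13.4 mm, so these readings are good to about 2 mm.

I judged the depth under the lip from the slide, because the lip hides the flap's edge in the pictures.

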